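Show the trainee cook which mill, which pot and where it goes

ROBOT

A 6-joint arm with a two-finger parallel gripper is mounted at the origin on the work surface. World frame = base frame: x ahead of the robot, y to its left, z up, the work surface at z = 0. Lengths are in mm, angles in rad, forces in N, time in s.
With the tool pointing down it reaches from about 275 to 875 mm from the base axis. Payload 12.5 kg.
Tool frame: the origin (TCP) lies on the centre line of the jaws, within the pads' length; the fingertips stand 11 mm ahead of it and the grasp point (between the pads) lies 8 mm behind it; z points along the fingers, y is the direction in which the jaws open and shut (so a half turn about z gives the same grasp; the last joint's range is limited). The gripper opens to 85 mm and grips with 20 to 120 N. Pads are 22 mm wide; open, the fingers measure 114 mm over their backs; the gripper's body (76 mm by 85 mm) begins 54 mm behind the grasp point. The pads swing forward as they close: fully open they stand 13 mm farther back than shut.
Start: joints at [1.195, 0.351, 1.652, -0, 1.139, -0.085], TCP at [157.664, 526.903, 242.29] pointing down, gripper open.
Joint ranges: [-2.75, 2.75], [-0.79, 2.1], [0.01, 2.65], [-1.57, 4.71], [0.07, 3.14], [-2.87, 2.87]. Speed limits (rad/s): [2.22, 2.22, 2.79, 3.14, 3.14, 3.14].

INTERFACE

Orientations are given as a unit quaternion [w, x, y, z].
In Python, from cell import bot gives the robot as it stands.
- The arm moves only by the tool arm_command, never from a script. Its argument "motion" is a list of rows, each an object of numbers: "rx", "ry", "rz": the turn, a rotation vector about the tool's x, y, z in degrees; "dx", "dy", "dz": the shift along the tool's x, y, z in mm; "jaw": the closure, from 0 (fully open) to 1 (shut). In form: [{"rx": .., "ry": .., "rz": .., "dx": .., "dy": .., "dz": .., "jaw": ..}, ...]. A call has 1 to 10 rows; each row shifts and turns the commanded pose from where the row before left it, along the tool's axes as they then stand; what a row does not reach is not made up. A row lasts 1/12 s, in which the tool goes at most 41.7 mm and 7.16 degrees, less where a joint would pass 70% of its speed; a pose out of reach is approached as far as the arm can. A call is refused whole if a number of a shift passes 41.7 or a number of a turn 7.16, either way. A call with a gripper value outside its range is refused whole. The fingers move at their own pace and stop on an object; the grip force is fixed at half the most. Time passes only in rows, so rows that do not move let the fingers close. It gives the time, the measured TCP pose, the force and the opening at its end, in the units of the state.
- bot.get_obs(): the state, without advancing time (a new reading comes with each control period).
- bot.capture(name): name is "scene" or "top"; returns a dict with "pixels" (420x560x3 uint8, red, green, blue), "camera_matrix" (3x3 intrinsics, pixels), "pose" (4x4, takes a point from camera to world coordinates). Camera axes: x right, y up, looking along -z (the intrinsics and any distortion apply to the point x, -y, -z); pixel columns grow to the right and rows downward; lengths in mm; the calibration is good to about 2 mm. A picture is of the moment at which its call begins. There is no depth.
- bot.close_job(): hands the job in, once; it reports no verdict.
The state is a dict: "t": time; "q": joint angles; "dq": joint speeds; "effort": joint torques, N m; "tcp_pos": TCP position; "ee_rot": TCP orientation; "force": force on the tool from outside, world axes, zero at the start; "ft_torque": the same for the moment, N m; "gripper_width": finger opening in mm.
Only numpy, scipy, OpenCV 4.12 (cv2) and the standard library are available. Lean on these libraries where they do the work, as an engineer would, in place of code of your own. Each camera call takes 0.05 s, during which the arm holds its last target.

TASK

Show the trainee cook the next job by pointing, touching nothing: with the fingertips about two to five centimetres above the thing, point from above at the tallest of the three wooden mills and stay there for two seconds, then in the same way at the open pot without a lid that stands on the table, then at the one empty compartment of the wooden rack. Finish while still pointing at the empty compartment, with the hand still; do not touch or move anything on the table, and do not point at any other mill or pot on the way: pass well clear above them.

Things in the scene. Friction and masses are not known exactly. Their poses are not given: they have to be found in the camera images.
- tall_mill: the tallest of three matching turned wooden mills, 175 mm tall, 56 mm across, waisted, standing upright; origin at the centre of its underside, z up its axis. The six things on the table in front of the rack (three mills, open pot, loose lidded pot, bottle) change places from run to run, with at least 100 mm between centres
- tall_mill_top (a point): top of the small steel nut on the tallest mill, on its axis, 175 mm above the table
- middle_mill: the middle mill, same shape, 135 mm tall, 56 mm across; origin at the centre of its underside
- short_mill: the shortest mill, same shape, 95 mm tall, 56 mm across; origin at the centre of its underside
- open_pot: round steel pot without a lid, 68 mm across, 50 mm tall, standing on the table among the mills; origin at the centre of its underside
- open_pot_rim (a point): centre of the open pot's mouth, level with its rim, 50 mm above the table
- loose_lidded_pot: a round steel pot with a steel lid on it: 71 mm across the lid, flat lid rim at 50 mm, small knob up to 64 mm; origin at the centre of its underside. It stands on the table among the mills
- bottle: closed brown glass bottle, 60 mm across, 190 mm tall, upright on the table; origin at the centre of its underside
- rack: fixed low wooden rack, open at the top, 110 x 320 x 35 mm (x, y, z), floor and walls 5 mm thick, split by two walls into three equal compartments side by side along its y, centres 104 mm apart; origin at the centre of its underside. Two compartments hold a lidded pot each, the third is empty (which one varies)
- rack_pot_a: a round steel pot with a steel lid on it: 71 mm across the lid, flat lid rim at 50 mm, small knob up to 64 mm; origin at the centre of its underside. It stands in one compartment of the rack, its knob 69 mm above the table
- rack_pot_b: a round steel pot with a steel lid on it: 71 mm across the lid, flat lid rim at 50 mm, small knob up to 64 mm; origin at the centre of its underside. It stands in another compartment of the rack, its knob 69 mm above the table
- empty_place_mouth (a point): centre of the empty compartment's mouth, level with the top of the rack's walls, 35 mm above the table; the floor below it carries a thin cork disc, 72 mm across
- pastry_brush: wooden brush, 200 mm long, lying on the table at the robot's right
There are look-alikes about, which are no part of the job. Leave any purple look-alike of the middle_mill alone.

How it is judged (in metres and radians):
On the way, in this order (a step that is already met when the one before it is completed fails the run):
1. the hand points at the top of the tallest mill from just above and dwells (horizontal distance between the grasp point and tall_mill_top below 0.03 m and z of the grasp point in the frame of tall_mill_top between 0.02 and 0.09 m), for 1.6 s.
2. then it points at the open pot from just above and dwells (horizontal distance between the grasp point and open_pot_rim below 0.03 m and z of the grasp point in the frame of open_pot_rim between 0.02 and 0.09 m), for 1.6 s.
3. then it points at the empty compartment of the rack from just above and dwells (horizontal distance between the grasp point and empty_place_mouth below 0.03 m and z of the grasp point in the frame of empty_place_mouth between 0.02 and 0.09 m), for 1.6 s.
At the end, for the whole second after the job is handed in: The grasp point between the fingers is within 30 mm sideways of the centre of the empty compartment and 20 to 90 mm above the rack's top (fingertips about 1 to 70 mm above it), and stays there; nothing on the table has moved more than 8 mm and all is at rest (all of step 3 and distance of each of tall_mill, middle_mill, short_mill, open_pot, loose_lidded_pot, bottle, rack_pot_a, rack_pot_b, pastry_brush from where it was at the start of the episode below 0.008 m and linear speed of each of tall_mill, middle_mill, short_mill, open_pot, loose_lidded_pot, bottle, rack_pot_a, rack_pot_b, pastry_brush below 0.02 m/s); the robot touches nothing.
It fails at once if the robot touches anything (contact force between any of the fingers, the arm and anything else above 0.5 N).
It fails at once if something on the table is lifted, carried or pushed more than 10 mm (distance of any of tall_mill, middle_mill, short_mill, open_pot, loose_lidded_pot, bottle, rack_pot_a, rack_pot_b, pastry_brush from where it was at the start of the episode above 0.01 m).
It fails at once if the hand points at another mill or a lidded pot: fingertips centred over it (20 mm) and within about 30 mm of its top ((horizontal distance between the grasp point and middle_mill below 0.02 m and z of the grasp point in the frame of middle_mill between 0.155 and 0.185 m) or (horizontal distance between the grasp point and short_mill below 0.02 m and z of the grasp point in the frame of short_mill between 0.115 and 0.145 m) or (horizontal distance between the grasp point and loose_lidded_pot below 0.02 m and z of the grasp point in the frame of loose_lidded_pot between 0.084 and 0.114 m) or (horizontal distance between the grasp point and rack_pot_a below 0.02 m and z of the grasp point in the frame of rack_pot_a between 0.084 and 0.114 m) or (horizontal distance between the grasp point and rack_pot_b below 0.02 m and z of the grasp point in the frame of rack_pot_b between 0.084 and 0.114 m)).
It also fails if it takes over 53 s, if anything falls off the work surface, if the arm or the gripper's body presses on something with over 40 N, if the wrist force passes 120 N, or if a joint passes its speed limit or range.

## Working session

There is one attempt and no reset: what is moved stays moved. The work goes in short steps, Python scripts to look and compute and a tool call to move; the robot and the scene stay as the last step left them, time stands still between calls to the robot, and variables do not carry over. Pictures are saved under pics/ and viewed, and the job is handed in when it is done.

Besides the shell and the picture viewer there is one more tool, called as name([rows], argument=value, ...), one row to a line, values as JSON. arm_command: Moves the arm, as the interface text tells. Its arguments: {"type":"object","properties":{"motion":{"type":"array"}},"required":["motion"]}

```bash
mkdir -p pics; python3 - <<'E'
from cell import bot
import cv2,pickle
o=bot.get_obs();print(o['t'],o['tcp_pos'],o['ee_rot'],o['gripper_width'])
for n in('scene','top'):
    c=bot.capture(n);pickle.dump(c,open(n+'.pkl','wb'));cv2.imwrite(f'pics/{n}0.png',c['pixels'][:,:,::-1]);print(n,c['camera_matrix'],c['pose'],c.keys())
E
```

```text
0.0 [157.58266885 526.62068098 241.78397816] [-1.40444782e-04  1.44932620e-01  9.89441370e-01 -5.39957133e-04] 85.73037165124623
scene [[391.126031     0.         276.49262901]
 [  0.         391.126031   205.96720611]
 [  0.           0.           1.        ]] [[ 7.87070291e-01 -3.36669630e-01  5.16888689e-01  9.59118886e+02]
 [ 6.16819033e-01  4.19493154e-01 -6.66002833e-01 -6.18746623e+02]
 [ 7.39166114e-03  8.43017826e-01  5.37834834e-01  6.10725836e+02]
 [ 0.00000000e+00  0.00000000e+00  0.00000000e+00  1.00000000e+00]] dict_keys(['pixels', 'camera_matrix', 'pose'])
top [[515.97542176   0.         283.35016984]
 [  0.         515.97542176 208.92863544]
 [  0.           0.           1.        ]] [[ 2.50331283e-02  9.96911051e-01 -7.44425930e-02  4.42017807e+02]
 [-9.99680218e-01  2.52300204e-02  1.70551558e-03 -5.22446666e+01]
 [ 3.57843546e-03  7.43760931e-02  9.97223842e-01  1.38697814e+03]
 [ 0.00000000e+00  0.00000000e+00  0.00000000e+00  1.00000000e+00]] dict_keys(['pixels', 'camera_matrix', 'pose'])
```

View pics/scene0.png

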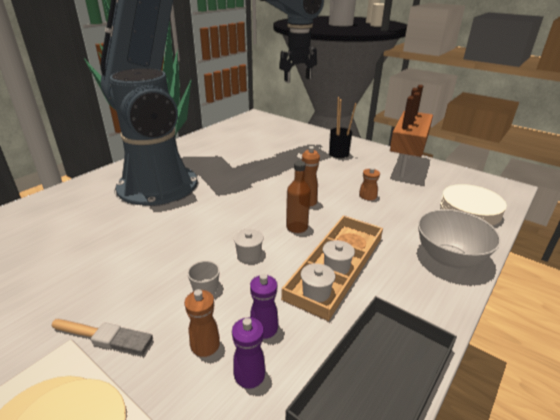

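View pics/top0.png

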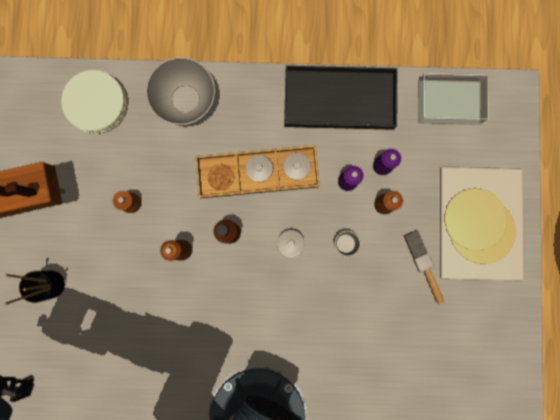

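```bash
python3 - <<'E'
import cv2,numpy as np
s=cv2.imread('pics/scene0.png');t=cv2.imread('pics/top0.png')
def z(im,x,y,w,h,f):return cv2.resize(im[y:y+h,x:x+w],None,fx=f,fy=f,interpolation=cv2.INTER_CUBIC)
cv2.imwrite('pics/s1.png',z(s,180,130,200,150,4))
cv2.imwrite('pics/s2.png',z(s,170,250,200,150,4))
cv2.imwrite('pics/t1.png',z(t,100,140,200,140,4))
cv2.imwrite('pics/t2.png',z(t,260,140,160,120,5))
E
```

```text
(no output)
```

View pics/s1.png

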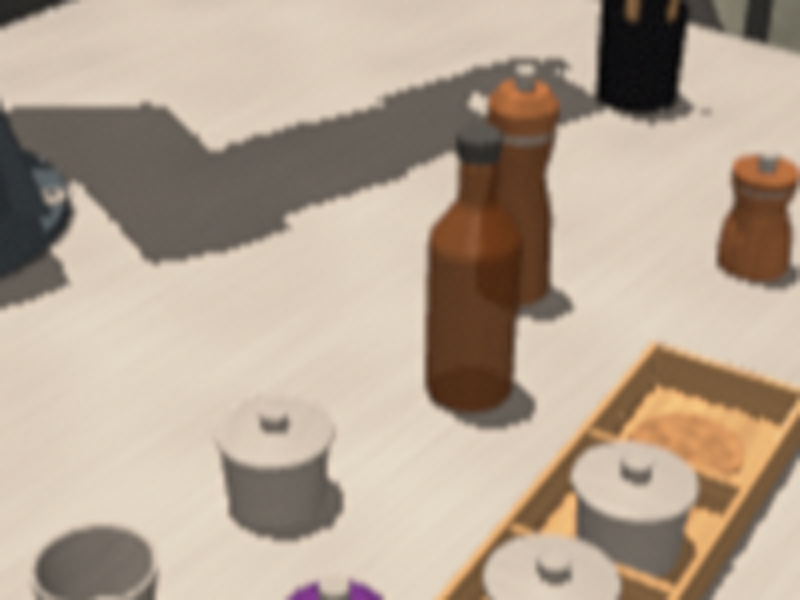

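View pics/s2.png

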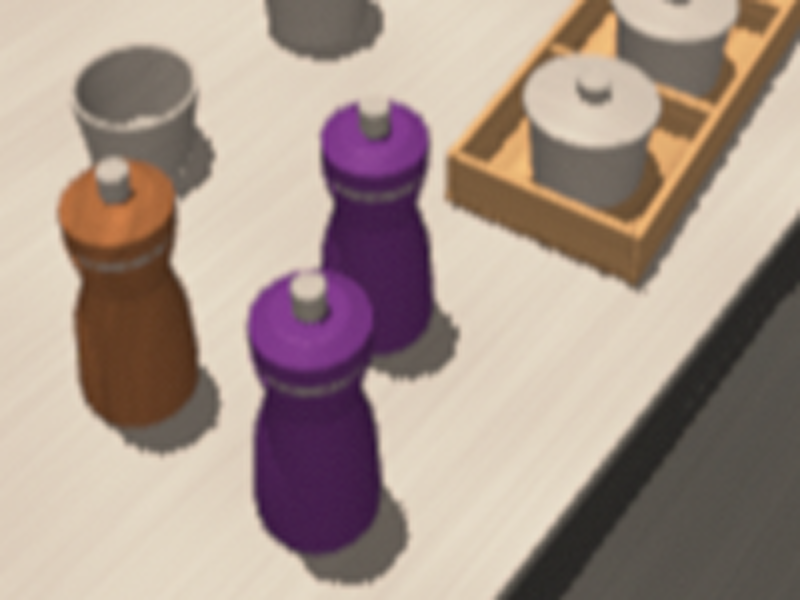

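View pics/t1.png

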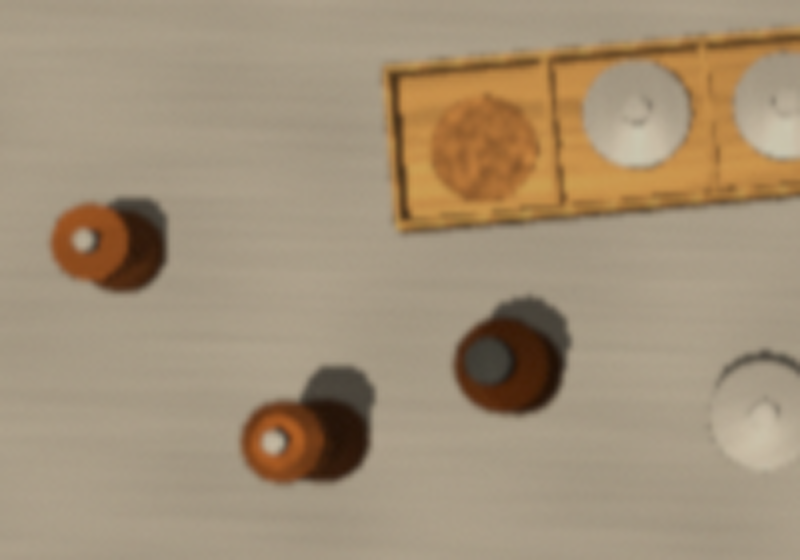

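View pics/t2.png

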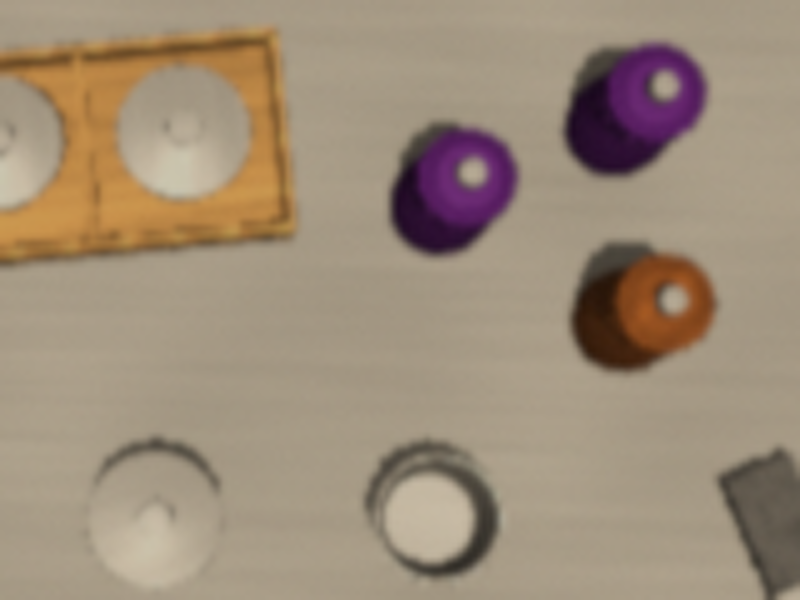

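```bash
cat > geo.py <<'E'
import pickle,numpy as np,cv2
C={n:pickle.load(open(n+'.pkl','rb')) for n in('scene','top')}
def ray(n,p):
    K=C[n]['camera_matrix'];T=C[n]['pose']
    d=np.linalg.inv(K)@[p[0],p[1],1];d=T[:3,:3]@(d*[1,-1,-1]);return T[:3,3],d/np.linalg.norm(d)
def tri(a,b):
    (o1,d1),(o2,d2)=ray('top',a),ray('scene',b)
    s=np.linalg.lstsq(np.c_[d1,-d2],o2-o1,rcond=None)[0]
    p,q=o1+s[0]*d1,o2+s[1]*d2;return (p+q)/2,np.linalg.norm(p-q)
def atz(n,p,z):
    o,d=ray(n,p);return o+d*(z-o[2])/d[2]
E
python3 - <<'E'
from geo import *
np.set_printoptions(precision=1,suppress=True)
L={'left':((168.7,250.2),(311.2,147.5),175),'right':((394.8,199.8),(198,291),135),'short':((121,200),(372,170),95),
'pot':((346.4,242),(204,272.5),50),'cork':((221.2,176.8),(353,240.7),6),'lid':((290.8,243.5),(248.5,235.5),64),
'rackA':((259.3,167.3),(339,246.5),69),'rackB':((296.6,165.4),(318.5,271.5),69),
'purp1':((354.5,174.5),(263.7,277),135),'purp2':((393,157.2),(247.3,320),135),'bottle':((222,230),(299.5,163),190)}
for k,(a,b,z) in L.items(): print(k,*tri(a,b),atz('top',a,z),atz('scene',b,z))
for c in ((198,157.5),(318,147),(319,187),(200.5,197)): print('rack',atz('top',c,35))
E
```

```text
left [429.9 212.4 174. ] 2.5815032000392755 [428.9 211.4 175. ] [432.  211.5 175. ]
right [ 564.9 -324.2  138. ] 1.610879285589249 [ 564.7 -325.5  135. ] [ 563.  -321.8  135. ]
short [552.3 356.8  87.2] 2.2344050885931845 [550.6 353.7  95. ] [559.1 343.2  95. ]
pot [ 459.5 -221.    46.5] 2.2063346724539654 [ 460.2 -219.7   50. ] [ 461.7 -224.2   50. ]
cork [629.6 116.1   9.7] 5.582292629950434 [627.7 115.    6. ] [629.6 122.7   6. ]
lid [453.4 -75.3  55.7] 1.926414259189109 [452.6 -75.8  64. ] [461.6 -82.8  64. ]
rackA [647.5  10.7  65.6] 1.3541674730939643 [646.4  10.1  69. ] [649.9   7.3  69. ]
rackB [655.3 -85.5  63.7] 1.6848601333267885 [653.8 -85.8  69. ] [658.9 -90.1  69. ]
purp1 [ 625.5 -225.8  133. ] 2.3063670989869838 [ 624.3 -226.3  135. ] [ 627.7 -226.7  135. ]
purp2 [ 669.9 -318.9  137.1] 2.2058040020547685 [ 669.5 -320.1  135. ] [ 669.5 -316.8  135. ]
bottle [479.4  87.1 190.9] 1.6337805920754371 [478.8  86.7 190. ] [479.   89.1 190. ]
rack [673.6 174.6  35. ]
rack [ 709.9 -142.3   35. ]
rack [ 603.3 -147.1   35. ]
rack [568.9 164.1  35. ]
```

Candidates for the tallest mill, as scene pixels with triangulated heights:
- Brown mill behind the bottle, (311,178): 174 mm, chosen.
- Brown mill in front, (203,325): 138 mm.
- Short brown mill, (370,183): 87 mm.
- Purple look-alikes, (264,305) and (249,350): about 135 mm.
- Bottle, (298,205).

The open pot is at (204,280); the lidded pots are at (249,245), (339,255) and (318,280). The empty compartment with the cork disc is at (353,241). The close crops confirm all three choices.

I will raise the hand first, then travel.

arm_command([
  {"dz": -20},
  {"dz": -20},
  {"dx": -19.5, "dy": -12.4},
  {"dx": -19.5, "dy": -12.4},
  {"dx": -19.5, "dy": -12.4},
  {"dx": -19.5, "dy": -12.4},
  {"dx": -19.5, "dy": -12.4},
  {"dx": -19.5, "dy": -12.4},
  {"dx": -19.5, "dy": -12.4},
  {"dx": -19.5, "dy": -12.4},
])

```text
$.motion[0]: bad value
```

arm_command([
  {"dx": -19.5, "dy": -12.4},
  {"dx": -19.5, "dy": -12.4},
  {"dx": -19.5, "dy": -12.4},
  {"dx": -19.5, "dy": -12.4},
  {"dx": -19.5, "dy": -12.4},
  {"dx": -19.5, "dy": -12.4},
  {"dx": -19.5, "dy": -12.4},
  {"dx": -19.5, "dy": -12.4},
  {"dx": -19.5, "dy": -12.4},
  {"dx": -19.5, "dy": -12.4},
])

```text
$.motion[0]: bad value
```

arm_command([
  {},
  {},
  {},
])

```text
$.motion[0]: bad value
```

arm_command([
  {"rx": 0, "ry": 0, "rz": 0, "dx": 0, "dy": 0, "dz": -20, "jaw": 0},
  {"rx": 0, "ry": 0, "rz": 0, "dx": 0, "dy": 0, "dz": -20, "jaw": 0},
  {"rx": 0, "ry": 0, "rz": 0, "dx": -19.5, "dy": -12.4, "dz": 0, "jaw": 0},
  {"rx": 0, "ry": 0, "rz": 0, "dx": -19.5, "dy": -12.4, "dz": 0, "jaw": 0},
  {"rx": 0, "ry": 0, "rz": 0, "dx": -19.5, "dy": -12.4, "dz": 0, "jaw": 0},
  {"rx": 0, "ry": 0, "rz": 0, "dx": -19.5, "dy": -12.4, "dz": 0, "jaw": 0},
])

```text
t: 0.6
tcp_pos: [218.5, 456.1, 282.0]
ee_rot: [-0.0, 0.145, 0.989, -0.0]
force: [0.5, 0.5, 0.1]
gripper_width: 85.3
```

arm_command([
  {"rx": 0, "ry": 0, "rz": 0, "dx": -19.5, "dy": -12.4, "dz": 0, "jaw": 0},
  {"rx": 0, "ry": 0, "rz": 0, "dx": -19.5, "dy": -12.4, "dz": 0, "jaw": 0},
  {"rx": 0, "ry": 0, "rz": 0, "dx": -19.5, "dy": -12.4, "dz": 0, "jaw": 0},
  {"rx": 0, "ry": 0, "rz": 0, "dx": -19.5, "dy": -12.4, "dz": 0, "jaw": 0},
  {"rx": 0, "ry": 0, "rz": 0, "dx": -19.5, "dy": -12.4, "dz": 0, "jaw": 0},
  {"rx": 0, "ry": 0, "rz": 0, "dx": -19.5, "dy": -12.4, "dz": 0, "jaw": 0},
  {"rx": 0, "ry": 0, "rz": 0, "dx": -19.5, "dy": -12.4, "dz": 0, "jaw": 0},
  {"rx": 0, "ry": 0, "rz": 0, "dx": -19.5, "dy": -12.4, "dz": 0, "jaw": 0},
  {"rx": 0, "ry": 0, "rz": 0, "dx": -19.5, "dy": -12.4, "dz": 0, "jaw": 0},
  {"rx": 0, "ry": 0, "rz": 0, "dx": -19.5, "dy": -12.4, "dz": 0, "jaw": 0},
])

```text
t: 1.43
tcp_pos: [369.9, 281.3, 282.1]
ee_rot: [-0.0, 0.145, 0.989, -0.0]
force: [0.4, 1.0, -1.0]
gripper_width: 85.6
```

arm_command([
  {"rx": 0, "ry": 0, "rz": 0, "dx": -19.5, "dy": -12.4, "dz": 0, "jaw": 0},
  {"rx": 0, "ry": 0, "rz": 0, "dx": -19.5, "dy": -12.4, "dz": 0, "jaw": 0},
  {"rx": 0, "ry": 0, "rz": 0, "dx": -19.5, "dy": -12.4, "dz": 0, "jaw": 0},
  {"rx": 0, "ry": 0, "rz": 0, "dx": -15, "dy": -10, "dz": 0, "jaw": 0},
  {"rx": 0, "ry": 0, "rz": 0, "dx": 0, "dy": 0, "dz": 0, "jaw": 0},
  {"rx": 0, "ry": 0, "rz": 0, "dx": 0, "dy": 0, "dz": 0, "jaw": 0},
])

```text
t: 1.93
tcp_pos: [426.4, 215.6, 282.0]
ee_rot: [-0.0, 0.146, 0.989, -0.0]
force: [0.3, 0.4, -0.1]
gripper_width: 85.5
```

arm_command([
  {"rx": 0, "ry": 0, "rz": 0, "dx": -4.5, "dy": -2.3, "dz": 0, "jaw": 0},
  {"rx": 0, "ry": 0, "rz": 0, "dx": 0, "dy": 0, "dz": 15, "jaw": 0},
  {"rx": 0, "ry": 0, "rz": 0, "dx": 0, "dy": 0, "dz": 15, "jaw": 0},
  {"rx": 0, "ry": 0, "rz": 0, "dx": 0, "dy": 0, "dz": 15, "jaw": 0},
  {"rx": 0, "ry": 0, "rz": 0, "dx": 0, "dy": 0, "dz": 10, "jaw": 0},
  {"rx": 0, "ry": 0, "rz": 0, "dx": 0, "dy": 0, "dz": 5, "jaw": 0},
  {"rx": 0, "ry": 0, "rz": 0, "dx": 0, "dy": 0, "dz": 0, "jaw": 0},
])

```text
t: 2.52
tcp_pos: [429.5, 212.7, 221.5]
ee_rot: [-0.001, 0.145, 0.989, -0.0]
force: [0.6, -0.4, 0.4]
gripper_width: 85.7
```

```bash
python3 - <<'E'
from cell import bot
import cv2
import numpy as np
r=[bot.capture(n)['pixels'][:,:,::-1] for n in('scene','top')]
z=lambda im,x,y:cv2.resize(im[y:y+150,x:x+130],None,fx=3,fy=3)
cv2.imwrite('pics/mill.png',np.hstack([z(r[0],240,70),z(r[1],100,170)]))
E
```

```text
(no output)
```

View pics/mill.png

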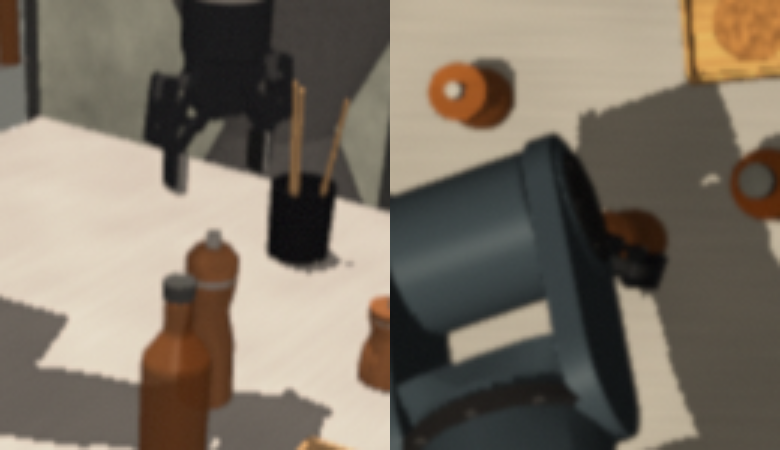

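The fingers straddle the nut (crop (213,235)) a few centimetres above it, and the bottle is clear to one side. I'll dwell here.

arm_command([
  {"rx": 0, "ry": 0, "rz": 0, "dx": 0, "dy": 0, "dz": 0, "jaw": 0},
  {"rx": 0, "ry": 0, "rz": 0, "dx": 0, "dy": 0, "dz": 0, "jaw": 0},
  {"rx": 0, "ry": 0, "rz": 0, "dx": 0, "dy": 0, "dz": 0, "jaw": 0},
  {"rx": 0, "ry": 0, "rz": 0, "dx": 0, "dy": 0, "dz": 0, "jaw": 0},
  {"rx": 0, "ry": 0, "rz": 0, "dx": 0, "dy": 0, "dz": 0, "jaw": 0},
  {"rx": 0, "ry": 0, "rz": 0, "dx": 0, "dy": 0, "dz": 0, "jaw": 0},
  {"rx": 0, "ry": 0, "rz": 0, "dx": 0, "dy": 0, "dz": 0, "jaw": 0},
  {"rx": 0, "ry": 0, "rz": 0, "dx": 0, "dy": 0, "dz": 0, "jaw": 0},
  {"rx": 0, "ry": 0, "rz": 0, "dx": 0, "dy": 0, "dz": 0, "jaw": 0},
  {"rx": 0, "ry": 0, "rz": 0, "dx": 0, "dy": 0, "dz": 0, "jaw": 0},
])

```text
t: 3.45
tcp_pos: [430.0, 212.5, 222.3]
ee_rot: [-0.0, 0.145, 0.989, -0.0]
force: [0.2, -0.0, 0.4]
gripper_width: 85.4
```

arm_command([
  {"rx": 0, "ry": 0, "rz": 0, "dx": 0, "dy": 0, "dz": 0, "jaw": 0},
  {"rx": 0, "ry": 0, "rz": 0, "dx": 0, "dy": 0, "dz": 0, "jaw": 0},
  {"rx": 0, "ry": 0, "rz": 0, "dx": 0, "dy": 0, "dz": 0, "jaw": 0},
  {"rx": 0, "ry": 0, "rz": 0, "dx": 0, "dy": 0, "dz": 0, "jaw": 0},
  {"rx": 0, "ry": 0, "rz": 0, "dx": 0, "dy": 0, "dz": 0, "jaw": 0},
  {"rx": 0, "ry": 0, "rz": 0, "dx": 0, "dy": 0, "dz": 0, "jaw": 0},
  {"rx": 0, "ry": 0, "rz": 0, "dx": 0, "dy": 0, "dz": 0, "jaw": 0},
  {"rx": 0, "ry": 0, "rz": 0, "dx": 0, "dy": 0, "dz": 0, "jaw": 0},
  {"rx": 0, "ry": 0, "rz": 0, "dx": 0, "dy": 0, "dz": 0, "jaw": 0},
  {"rx": 0, "ry": 0, "rz": 0, "dx": 0, "dy": 0, "dz": 0, "jaw": 0},
])

```text
t: 4.28
tcp_pos: [430.0, 212.5, 222.3]
ee_rot: [-0.0, 0.145, 0.989, -0.0]
force: [0.2, 0.4, 0.2]
gripper_width: 85.2
```

arm_command([
  {"rx": 0, "ry": 0, "rz": 0, "dx": 0, "dy": 0, "dz": 0, "jaw": 0},
  {"rx": 0, "ry": 0, "rz": 0, "dx": 0, "dy": 0, "dz": 0, "jaw": 0},
  {"rx": 0, "ry": 0, "rz": 0, "dx": 0, "dy": 0, "dz": 0, "jaw": 0},
  {"rx": 0, "ry": 0, "rz": 0, "dx": 0, "dy": 0, "dz": 0, "jaw": 0},
  {"rx": 0, "ry": 0, "rz": 0, "dx": 0, "dy": 0, "dz": 0, "jaw": 0},
  {"rx": 0, "ry": 0, "rz": 0, "dx": 0, "dy": 0, "dz": 0, "jaw": 0},
  {"rx": 0, "ry": 0, "rz": 0, "dx": 0, "dy": 0, "dz": -20, "jaw": 0},
  {"rx": 0, "ry": 0, "rz": 0, "dx": 0, "dy": 0, "dz": -20, "jaw": 0},
  {"rx": 0, "ry": 0, "rz": 0, "dx": 0, "dy": 0, "dz": -20, "jaw": 0},
  {"rx": 0, "ry": 0, "rz": 0, "dx": 0, "dy": 0, "dz": -20, "jaw": 0},
])

```text
t: 5.12
tcp_pos: [429.8, 212.5, 303.2]
ee_rot: [-0.0, 0.145, 0.989, -0.0]
force: [0.9, -0.3, 0.3]
gripper_width: 85.1
```

arm_command([
  {"rx": 0, "ry": 0, "rz": 0, "dx": -7.6, "dy": -20.3, "dz": 0, "jaw": 0},
  {"rx": 0, "ry": 0, "rz": 0, "dx": -7.6, "dy": -20.3, "dz": 0, "jaw": 0},
  {"rx": 0, "ry": 0, "rz": 0, "dx": -7.6, "dy": -20.3, "dz": 0, "jaw": 0},
  {"rx": 0, "ry": 0, "rz": 0, "dx": -7.6, "dy": -20.3, "dz": 0, "jaw": 0},
  {"rx": 0, "ry": 0, "rz": 0, "dx": -7.6, "dy": -20.3, "dz": 0, "jaw": 0},
  {"rx": 0, "ry": 0, "rz": 0, "dx": -7.6, "dy": -20.3, "dz": 0, "jaw": 0},
  {"rx": 0, "ry": 0, "rz": 0, "dx": -7.6, "dy": -20.3, "dz": 0, "jaw": 0},
  {"rx": 0, "ry": 0, "rz": 0, "dx": -7.6, "dy": -20.3, "dz": 0, "jaw": 0},
  {"rx": 0, "ry": 0, "rz": 0, "dx": -7.6, "dy": -20.3, "dz": 0, "jaw": 0},
  {"rx": 0, "ry": 0, "rz": 0, "dx": -7.6, "dy": -20.3, "dz": 0, "jaw": 0},
])

```text
t: 5.95
tcp_pos: [444.5, -4.8, 302.4]
ee_rot: [0.0, 0.145, 0.989, 0.0]
force: [0.2, -0.3, 0.4]
gripper_width: 85.7
```

arm_command([
  {"rx": 0, "ry": 0, "rz": 0, "dx": -7.6, "dy": -20.3, "dz": 0, "jaw": 0},
  {"rx": 0, "ry": 0, "rz": 0, "dx": -7.6, "dy": -20.3, "dz": 0, "jaw": 0},
  {"rx": 0, "ry": 0, "rz": 0, "dx": -7.6, "dy": -20.3, "dz": 0, "jaw": 0},
  {"rx": 0, "ry": 0, "rz": 0, "dx": -7.6, "dy": -20.3, "dz": 0, "jaw": 0},
  {"rx": 0, "ry": 0, "rz": 0, "dx": -7.6, "dy": -20.3, "dz": 0, "jaw": 0},
  {"rx": 0, "ry": 0, "rz": 0, "dx": -7.6, "dy": -20.3, "dz": 0, "jaw": 0},
  {"rx": 0, "ry": 0, "rz": 0, "dx": -7.6, "dy": -20.3, "dz": 0, "jaw": 0},
  {"rx": 0, "ry": 0, "rz": 0, "dx": -7.6, "dy": -20.3, "dz": 0, "jaw": 0},
  {"rx": 0, "ry": 0, "rz": 0, "dx": -7.6, "dy": -20.3, "dz": 0, "jaw": 0},
  {"rx": 0, "ry": 0, "rz": 0, "dx": -7.6, "dy": -20.3, "dz": 0, "jaw": 0},
])

```text
t: 6.78
tcp_pos: [459.1, -221.1, 302.3]
ee_rot: [0.0, 0.145, 0.989, -0.0]
force: [0.6, 0.6, 0.1]
gripper_width: 85.1
```

arm_command([
  {"rx": 0, "ry": 0, "rz": 0, "dx": 0, "dy": 0, "dz": 0, "jaw": 0},
  {"rx": 0, "ry": 0, "rz": 0, "dx": 0, "dy": 0, "dz": 0, "jaw": 0},
])

```text
t: 6.95
tcp_pos: [459.0, -220.5, 302.0]
ee_rot: [-0.0, 0.146, 0.989, 0.0]
force: [-0.3, 0.2, -0.4]
gripper_width: 85.2
```

arm_command([
  {"rx": 0, "ry": 0, "rz": 0, "dx": -1, "dy": 0, "dz": 25, "jaw": 0},
  {"rx": 0, "ry": 0, "rz": 0, "dx": 0, "dy": 0, "dz": 25, "jaw": 0},
  {"rx": 0, "ry": 0, "rz": 0, "dx": 0, "dy": 0, "dz": 25, "jaw": 0},
  {"rx": 0, "ry": 0, "rz": 0, "dx": 0, "dy": 0, "dz": 25, "jaw": 0},
  {"rx": 0, "ry": 0, "rz": 0, "dx": 0, "dy": 0, "dz": 25, "jaw": 0},
  {"rx": 0, "ry": 0, "rz": 0, "dx": 0, "dy": 0, "dz": 20, "jaw": 0},
  {"rx": 0, "ry": 0, "rz": 0, "dx": 0, "dy": 0, "dz": 20, "jaw": 0},
  {"rx": 0, "ry": 0, "rz": 0, "dx": 0, "dy": 0, "dz": 20, "jaw": 0},
  {"rx": 0, "ry": 0, "rz": 0, "dx": 0, "dy": 0, "dz": 15, "jaw": 0},
  {"rx": 0, "ry": 0, "rz": 0, "dx": 0, "dy": 0, "dz": 5, "jaw": 0},
])

```text
t: 7.78
tcp_pos: [459.3, -218.9, 95.5]
ee_rot: [-0.001, 0.145, 0.99, 0.001]
force: [0.4, -0.8, 0.4]
gripper_width: 85.5
```

```bash
python3 - <<'E'
from cell import bot
import cv2
import numpy as np
r=[bot.capture(n)['pixels'][:,:,::-1] for n in('scene','top')]
z=lambda im,x,y:cv2.resize(im[y:y+150,x:x+130],None,fx=3,fy=3)
cv2.imwrite('pics/pot.png',np.hstack([z(r[0],140,180),z(r[1],280,140)]))
E
```

```text
(no output)
```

View pics/pot.png

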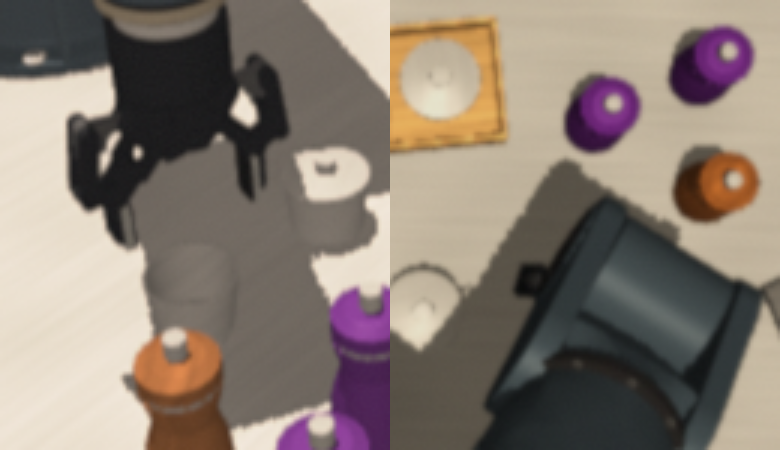

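The fingers straddle the open pot's mouth (crop (190,265)) from just above, and nothing nearby is within reach of the gripper. I'll dwell, then rise.

arm_command([
  {"rx": 0, "ry": 0, "rz": 0, "dx": 0, "dy": 0, "dz": 0, "jaw": 0},
  {"rx": 0, "ry": 0, "rz": 0, "dx": 0, "dy": 0, "dz": 0, "jaw": 0},
  {"rx": 0, "ry": 0, "rz": 0, "dx": 0, "dy": 0, "dz": 0, "jaw": 0},
  {"rx": 0, "ry": 0, "rz": 0, "dx": 0, "dy": 0, "dz": 0, "jaw": 0},
  {"rx": 0, "ry": 0, "rz": 0, "dx": 0, "dy": 0, "dz": 0, "jaw": 0},
  {"rx": 0, "ry": 0, "rz": 0, "dx": 0, "dy": 0, "dz": 0, "jaw": 0},
  {"rx": 0, "ry": 0, "rz": 0, "dx": 0, "dy": 0, "dz": 0, "jaw": 0},
  {"rx": 0, "ry": 0, "rz": 0, "dx": 0, "dy": 0, "dz": 0, "jaw": 0},
  {"rx": 0, "ry": 0, "rz": 0, "dx": 0, "dy": 0, "dz": 0, "jaw": 0},
  {"rx": 0, "ry": 0, "rz": 0, "dx": 0, "dy": 0, "dz": 0, "jaw": 0},
])

```text
t: 8.72
tcp_pos: [460.1, -220.3, 97.3]
ee_rot: [-0.0, 0.145, 0.989, -0.0]
force: [-1.0, -0.5, -0.2]
gripper_width: 85.5
```

arm_command([
  {"rx": 0, "ry": 0, "rz": 0, "dx": 0, "dy": 0, "dz": 0, "jaw": 0},
  {"rx": 0, "ry": 0, "rz": 0, "dx": 0, "dy": 0, "dz": 0, "jaw": 0},
  {"rx": 0, "ry": 0, "rz": 0, "dx": 0, "dy": 0, "dz": 0, "jaw": 0},
  {"rx": 0, "ry": 0, "rz": 0, "dx": 0, "dy": 0, "dz": 0, "jaw": 0},
  {"rx": 0, "ry": 0, "rz": 0, "dx": 0, "dy": 0, "dz": 0, "jaw": 0},
  {"rx": 0, "ry": 0, "rz": 0, "dx": 0, "dy": 0, "dz": 0, "jaw": 0},
  {"rx": 0, "ry": 0, "rz": 0, "dx": 0, "dy": 0, "dz": 0, "jaw": 0},
  {"rx": 0, "ry": 0, "rz": 0, "dx": 0, "dy": 0, "dz": 0, "jaw": 0},
  {"rx": 0, "ry": 0, "rz": 0, "dx": 0, "dy": 0, "dz": 0, "jaw": 0},
  {"rx": 0, "ry": 0, "rz": 0, "dx": 0, "dy": 0, "dz": 0, "jaw": 0},
])

```text
t: 9.55
tcp_pos: [460.1, -220.3, 97.3]
ee_rot: [-0.0, 0.145, 0.989, -0.0]
force: [-0.1, 1.0, 0.7]
gripper_width: 85.6
```

arm_command([
  {"rx": 0, "ry": 0, "rz": 0, "dx": 0, "dy": 0, "dz": 0, "jaw": 0},
  {"rx": 0, "ry": 0, "rz": 0, "dx": 0, "dy": 0, "dz": 0, "jaw": 0},
  {"rx": 0, "ry": 0, "rz": 0, "dx": 0, "dy": 0, "dz": 0, "jaw": 0},
  {"rx": 0, "ry": 0, "rz": 0, "dx": 0, "dy": 0, "dz": 0, "jaw": 0},
  {"rx": 0, "ry": 0, "rz": 0, "dx": 0, "dy": 0, "dz": 0, "jaw": 0},
  {"rx": 0, "ry": 0, "rz": 0, "dx": 0, "dy": 0, "dz": 0, "jaw": 0},
])

```text
t: 10.05
tcp_pos: [460.1, -220.3, 97.3]
ee_rot: [0.0, 0.145, 0.989, 0.0]
force: [1.0, -1.2, -0.8]
gripper_width: 85.6
```

arm_command([
  {"rx": 0, "ry": 0, "rz": 0, "dx": 0, "dy": 0, "dz": -20, "jaw": 0},
  {"rx": 0, "ry": 0, "rz": 0, "dx": 0, "dy": 0, "dz": -20, "jaw": 0},
  {"rx": 0, "ry": 0, "rz": 0, "dx": 0, "dy": 0, "dz": -20, "jaw": 0},
  {"rx": 0, "ry": 0, "rz": 0, "dx": 0, "dy": 0, "dz": -20, "jaw": 0},
  {"rx": 0, "ry": 0, "rz": 0, "dx": 0, "dy": 0, "dz": -20, "jaw": 0},
  {"rx": 0, "ry": 0, "rz": 0, "dx": 0, "dy": 0, "dz": -20, "jaw": 0},
  {"rx": 0, "ry": 0, "rz": 0, "dx": 0, "dy": 0, "dz": -20, "jaw": 0},
  {"rx": 0, "ry": 0, "rz": 0, "dx": 0, "dy": 0, "dz": -20, "jaw": 0},
  {"rx": 0, "ry": 0, "rz": 0, "dx": 0, "dy": 0, "dz": -20, "jaw": 0},
  {"rx": 0, "ry": 0, "rz": 0, "dx": 0, "dy": 0, "dz": -20, "jaw": 0},
])

```text
t: 10.88
tcp_pos: [460.0, -220.2, 298.3]
ee_rot: [-0.0, 0.145, 0.989, 0.0]
force: [0.3, -0.1, -0.5]
gripper_width: 85.3
```

arm_command([
  {"rx": 0, "ry": 0, "rz": 0, "dx": -3.2, "dy": 18.5, "dz": 0, "jaw": 0},
  {"rx": 0, "ry": 0, "rz": 0, "dx": -3.2, "dy": 18.5, "dz": 0, "jaw": 0},
  {"rx": 0, "ry": 0, "rz": 0, "dx": -3.2, "dy": 18.5, "dz": 0, "jaw": 0},
  {"rx": 0, "ry": 0, "rz": 0, "dx": -3.2, "dy": 18.5, "dz": 0, "jaw": 0},
  {"rx": 0, "ry": 0, "rz": 0, "dx": -3.2, "dy": 18.5, "dz": 0, "jaw": 0},
  {"rx": 0, "ry": 0, "rz": 0, "dx": -3.2, "dy": 18.5, "dz": 0, "jaw": 0},
  {"rx": 0, "ry": 0, "rz": 0, "dx": -3.2, "dy": 18.5, "dz": 0, "jaw": 0},
  {"rx": 0, "ry": 0, "rz": 0, "dx": -3.2, "dy": 18.5, "dz": 0, "jaw": 0},
  {"rx": 0, "ry": 0, "rz": 0, "dx": -3.2, "dy": 18.5, "dz": 0, "jaw": 0},
  {"rx": 0, "ry": 0, "rz": 0, "dx": -3.2, "dy": 18.5, "dz": 0, "jaw": 0},
])

```text
t: 11.72
tcp_pos: [544.1, -51.3, 297.3]
ee_rot: [-0.0, 0.145, 0.989, -0.0]
force: [-0.4, -0.7, 0.3]
gripper_width: 85.5
```

arm_command([
  {"rx": 0, "ry": 0, "rz": 0, "dx": -3.2, "dy": 18.5, "dz": 0, "jaw": 0},
  {"rx": 0, "ry": 0, "rz": 0, "dx": -3.2, "dy": 18.5, "dz": 0, "jaw": 0},
  {"rx": 0, "ry": 0, "rz": 0, "dx": -3.2, "dy": 18.5, "dz": 0, "jaw": 0},
  {"rx": 0, "ry": 0, "rz": 0, "dx": -3.2, "dy": 18.5, "dz": 0, "jaw": 0},
  {"rx": 0, "ry": 0, "rz": 0, "dx": -3.2, "dy": 18.5, "dz": 0, "jaw": 0},
  {"rx": 0, "ry": 0, "rz": 0, "dx": -3.2, "dy": 18.5, "dz": 0, "jaw": 0},
  {"rx": 0, "ry": 0, "rz": 0, "dx": -3.2, "dy": 18.5, "dz": 0, "jaw": 0},
  {"rx": 0, "ry": 0, "rz": 0, "dx": -3.2, "dy": 18.5, "dz": 0, "jaw": 0},
  {"rx": 0, "ry": 0, "rz": 0, "dx": -3.2, "dy": 18.5, "dz": 0, "jaw": 0},
  {"rx": 0, "ry": 0, "rz": 0, "dx": -3.2, "dy": 18.5, "dz": 0, "jaw": 0},
])

```text
t: 12.55
tcp_pos: [627.8, 116.7, 297.1]
ee_rot: [-0.0, 0.145, 0.989, -0.0]
force: [-0.1, -0.1, 0.6]
gripper_width: 85.2
```

arm_command([
  {"rx": 0, "ry": 0, "rz": 0, "dx": 0, "dy": 0, "dz": 0, "jaw": 0},
  {"rx": 0, "ry": 0, "rz": 0, "dx": 0, "dy": 0, "dz": 0, "jaw": 0},
])

```text
t: 12.72
tcp_pos: [627.5, 116.3, 296.8]
ee_rot: [-0.0, 0.144, 0.99, -0.0]
force: [0.5, 0.2, 0.4]
gripper_width: 85.5
```

```bash
python3 - <<'E'
from cell import bot
import cv2
cv2.imwrite('pics/s9.png',bot.capture('scene')['pixels'][:,:,::-1])
E
```

```text
(no output)
```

View pics/s9.png

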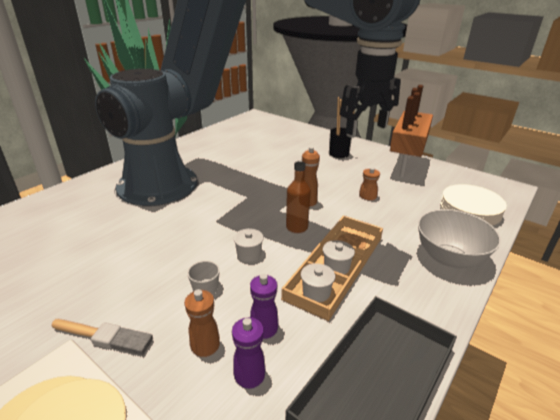

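The hand is above the empty compartment with the table unchanged, and the arm is well above the bottle at (298,200). I'll descend.

arm_command([
  {"rx": 0, "ry": 0, "rz": 0, "dx": 0, "dy": 0, "dz": 25, "jaw": 0},
  {"rx": 0, "ry": 0, "rz": 0, "dx": 0, "dy": 0, "dz": 25, "jaw": 0},
  {"rx": 0, "ry": 0, "rz": 0, "dx": 0, "dy": 0, "dz": 25, "jaw": 0},
  {"rx": 0, "ry": 0, "rz": 0, "dx": 0, "dy": 0, "dz": 25, "jaw": 0},
  {"rx": 0, "ry": 0, "rz": 0, "dx": 0, "dy": 0, "dz": 25, "jaw": 0},
  {"rx": 0, "ry": 0, "rz": 0, "dx": 0, "dy": 0, "dz": 25, "jaw": 0},
  {"rx": 0, "ry": 0, "rz": 0, "dx": 0, "dy": 0, "dz": 25, "jaw": 0},
  {"rx": 0, "ry": 0, "rz": 0, "dx": 0, "dy": 0, "dz": 20, "jaw": 0},
  {"rx": 0, "ry": 0, "rz": 0, "dx": 0, "dy": 0, "dz": 13, "jaw": 0},
  {"rx": 0, "ry": 0, "rz": 0, "dx": 0, "dy": 0, "dz": 5, "jaw": 0},
])

```text
t: 13.6
tcp_pos: [626.6, 115.0, 82.5]
ee_rot: [-0.001, 0.145, 0.989, -0.0]
force: [0.2, 0.1, 0.1]
gripper_width: 85.7
```

arm_command([
  {"rx": 0, "ry": 0, "rz": 0, "dx": 0, "dy": 0, "dz": 0, "jaw": 0},
  {"rx": 0, "ry": 0, "rz": 0, "dx": 0, "dy": 0, "dz": 0, "jaw": 0},
  {"rx": 0, "ry": 0, "rz": 0, "dx": 0, "dy": 0, "dz": 0, "jaw": 0},
  {"rx": 0, "ry": 0, "rz": 0, "dx": 0, "dy": 0, "dz": 0, "jaw": 0},
  {"rx": 0, "ry": 0, "rz": 0, "dx": 0, "dy": 0, "dz": 0, "jaw": 0},
  {"rx": 0, "ry": 0, "rz": 0, "dx": 0, "dy": 0, "dz": 0, "jaw": 0},
  {"rx": 0, "ry": 0, "rz": 0, "dx": 0, "dy": 0, "dz": 0, "jaw": 0},
  {"rx": 0, "ry": 0, "rz": 0, "dx": 0, "dy": 0, "dz": 0, "jaw": 0},
  {"rx": 0, "ry": 0, "rz": 0, "dx": 0, "dy": 0, "dz": 0, "jaw": 0},
  {"rx": 0, "ry": 0, "rz": 0, "dx": 0, "dy": 0, "dz": 0, "jaw": 0},
])

```text
t: 14.43
tcp_pos: [627.5, 115.8, 84.3]
ee_rot: [-0.0, 0.145, 0.989, -0.0]
force: [0.2, 0.1, 0.1]
gripper_width: 85.0
```

```bash
python3 - <<'E'
from cell import bot
import cv2
cv2.imwrite('pics/s10.png',bot.capture('scene')['pixels'][:,:,::-1])
E
```

```text
(no output)
```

View pics/s10.png

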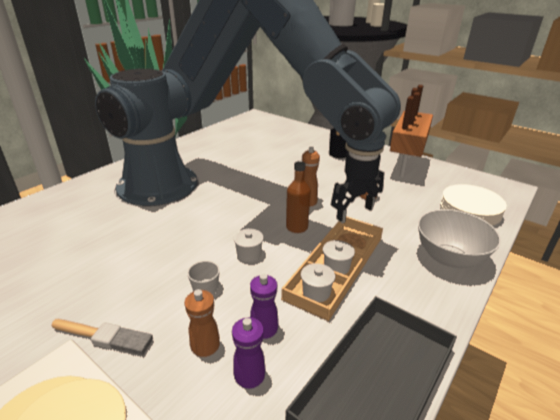

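arm_command([
  {"rx": 0, "ry": 0, "rz": 0, "dx": 0, "dy": 0, "dz": 0, "jaw": 0},
  {"rx": 0, "ry": 0, "rz": 0, "dx": 0, "dy": 0, "dz": 0, "jaw": 0},
  {"rx": 0, "ry": 0, "rz": 0, "dx": 0, "dy": 0, "dz": 0, "jaw": 0},
  {"rx": 0, "ry": 0, "rz": 0, "dx": 0, "dy": 0, "dz": 0, "jaw": 0},
  {"rx": 0, "ry": 0, "rz": 0, "dx": 0, "dy": 0, "dz": 0, "jaw": 0},
  {"rx": 0, "ry": 0, "rz": 0, "dx": 0, "dy": 0, "dz": 0, "jaw": 0},
  {"rx": 0, "ry": 0, "rz": 0, "dx": 0, "dy": 0, "dz": 0, "jaw": 0},
  {"rx": 0, "ry": 0, "rz": 0, "dx": 0, "dy": 0, "dz": 0, "jaw": 0},
  {"rx": 0, "ry": 0, "rz": 0, "dx": 0, "dy": 0, "dz": 0, "jaw": 0},
  {"rx": 0, "ry": 0, "rz": 0, "dx": 0, "dy": 0, "dz": 0, "jaw": 0},
])

```text
t: 15.32
tcp_pos: [627.5, 115.8, 84.3]
ee_rot: [-0.0, 0.145, 0.989, -0.0]
force: [-0.8, 0.0, 0.7]
gripper_width: 85.6
```

arm_command([
  {"rx": 0, "ry": 0, "rz": 0, "dx": 0, "dy": 0, "dz": 0, "jaw": 0},
  {"rx": 0, "ry": 0, "rz": 0, "dx": 0, "dy": 0, "dz": 0, "jaw": 0},
  {"rx": 0, "ry": 0, "rz": 0, "dx": 0, "dy": 0, "dz": 0, "jaw": 0},
  {"rx": 0, "ry": 0, "rz": 0, "dx": 0, "dy": 0, "dz": 0, "jaw": 0},
  {"rx": 0, "ry": 0, "rz": 0, "dx": 0, "dy": 0, "dz": 0, "jaw": 0},
  {"rx": 0, "ry": 0, "rz": 0, "dx": 0, "dy": 0, "dz": 0, "jaw": 0},
  {"rx": 0, "ry": 0, "rz": 0, "dx": 0, "dy": 0, "dz": 0, "jaw": 0},
  {"rx": 0, "ry": 0, "rz": 0, "dx": 0, "dy": 0, "dz": 0, "jaw": 0},
])

```text
t: 15.98
tcp_pos: [627.5, 115.8, 84.3]
ee_rot: [-0.0, 0.145, 0.989, -0.0]
force: [0.6, 0.2, -0.2]
gripper_width: 85.4
```

The hand is still above the empty compartment (fingers at (357,200), cork at (353,240)), and everything on the table sits at its starting pixels.

```bash
python3 - <<'E'
from cell import bot
print(bot.close_job()); o=bot.get_obs(); print(o['t'],o['tcp_pos'])
E
```

```text
the job is handed in; nothing more can be done
None
the job is handed in; nothing more can be done
```

I pointed at the tallest mill, then the open pot, then the empty rack compartment, staying over two seconds at each, and handed the job in at about 16 s while still pointing at the compartment. Handing in gives no verdict, so these are my own checks:

| Target | TCP position at the dwell (mm) | Fingertips above target |
|---|---|---|
| Tallest mill, 174 mm by triangulation | (430, 212, 222) | about 36 mm |
| Open pot | (460, −220, 97) | about 36 mm |
| Empty compartment with the cork disc | (627, 116, 84) | about 38 mm |

- **Contact:** the wrist force readings stayed at noise level, up to about 1.2 N on any axis.
- **Nothing moved:** in the last picture, by eye, everything visible was where it started. The short mill was mostly hidden behind the gripper in that picture, but the one taken just before the final descent showed it in place.
- **Between targets:** I crossed with the TCP at about 300 mm, well above the bottle and pots.
- **Disagreement:** the two cameras' sight lines missed each other by 1–3 mm for most points. For the cork disc the gap was 5.6 mm, but the rack corners confirmed the compartment centre to within about 2 mm.
- **Refused calls:** the first three move calls were refused because they left out fields that were zero. They moved nothing and cost no time.

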